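# Take the coarse plate from its locked case and fit it to the grater

### The arm

A 6-joint arm with a two-finger parallel gripper is mounted at the origin on a cart in front of the work surface, level with it; the furniture and walls round the work are solid. World frame = base frame: x ahead of the robot, y to its left, z up, the work surface at z = 0. Lengths are in m, angles in rad, forces in N, time in s.
With the tool pointing down it reaches from about 0.375 to 0.9 m from the base axis. Payload 3.1 kg.
Tool frame: the origin (TCP) lies midway between the tips of the shut fingers; the grasp point (between the pads) lies 19 mm behind it; z points along the fingers, y is the line along which they close (so a half turn about z gives the same grasp; the last joint's range is limited). The gripper opens to 85 mm and grips with 20 to 120 N. Pads are 22 mm wide; open, the fingers measure 114 mm over their backs; the gripper's body (76 mm by 85 mm) begins 54 mm behind the grasp point. The pads swing forward as they close: fully open they stand 13 mm farther back than shut.
Start: joints at [-1.331, 0.527, 1.433, -0, 1.181, -0.178], TCP at [0.254, -0.571, 0.209] pointing down, gripper open.
Joint ranges: [-3.08, 3.08], [-0.75, 2.2], [0.22, 2.44], [-1.43, 4.57], [0, 2.65], [-2.85, 2.85]. Speed limits (rad/s): [2.79, 2.79, 3.14, 3.14, 3.14, 3.14].

### API

Orientations are given as a rotation vector (axis times angle).
In Python, from plant import env, optics gives the robot as it stands.
- The arm moves only by the tool inch_along, called after "Emit:" as name(argument=value, ...) on one line, values as JSON. Schema: {"type":"object","properties":{"ticks":{"type":"array","items":{"type":"array","prefixItems":[{"type":"array","items":{"type":"number"},"minItems":3,"maxItems":3},{"type":"array","items":{"type":"number"},"minItems":3,"maxItems":3}],"minItems":2,"maxItems":2},"minItems":1,"maxItems":12},"finger_gap":{"type":"number"},"only":{"type":"string"},"quiet":{"type":"boolean"},"lines":{"type":"string"}},"required":["ticks"],"additionalProperties":false}. ticks is a list of rows, 1 to 12 of them, each written [[dx, dy, dz], [rx, ry, rz]]: dx, dy, dz in a scale on which 1.0 is 1 m, then a rotation vector rx, ry, rz in fractions of the full range, 1 being 2 rad; each row is the pose to reach, as a shift and turn from the pose commanded when the call began, along the tool's axes at that moment; what a row does not reach only later rows make up. A row lasts 1/8 s, in which the tool goes at most 0.0625 m and 0.188 rad, less where a joint would pass 70% of its speed; a pose out of reach is approached as far as the arm can. finger_gap is the opening from 0.0 (shut) to 1.0 (fully open), set as the call begins (left out keeps the last). The fingers move at their own pace and stop on an object; the grip force is fixed at half the most. Time passes only in rows, so rows that do not move let the fingers close. The tool returns the time, the measured TCP pose, the force, the opening and the grip force at its end. only (a regular expression) keeps the lines of the reply that match it, lines (a string "A,B") keeps lines A to B, and quiet returns only ok. A shift or turn number past 1, either way, is cut back to 1. Input that does not fit is refused with a message, and nothing moves.
- env.observe(): the state, without advancing time (a new reading comes with each control period).
- optics.capture(name): name is "scene" or "top" or "wrist"; returns a dict with "frame" (400x640x3 uint8, blue, green, red), "depth" (400x640 float32, m along the optical axis (not along the pixel's ray), 0 where there is no reading), "mtx" (3x3 intrinsics, pixels), "view" (4x4, takes a point from world to camera coordinates). Camera axes: x right, y down, z forward; pixel columns grow to the right and rows downward; lengths in m; the calibration is good to about 2 mm. A picture is of the moment at which its call begins.
- env.job_done(): hands the job in; it is judged then, once.
The state is a dict: "time_s": time; "joint_pos": joint angles; "joint_velocities": joint speeds; "tau": joint torques, N m; "tcp_pos": TCP position; "eef_rot": TCP orientation; "contact_force": force on the tool from outside, world axes, zero at the start; "wrist_torque": the same for the moment, N m; "finger_gap": opening from 0.0 (shut) to 1.0 (fully open); "finger_force": force on a finger pad.
Only numpy, scipy, OpenCV 4.12 (cv2) and the standard library are available. Lean on these libraries where they do the work, as an engineer would, in place of code of your own. Each camera call takes 0.05 s, during which the arm holds its last target. There are 200 camera calls.

### The job

Set up the grater for coarse grating: swing the steel safety arm on top of the plate case right out to the side, draw the plate with the big round holes straight up out of its slot by its black grip, and slide it down between the guides of the upright grater frame until it sits fully home, lowering it in rather than letting it drop. Leave the other two plates down in the case and do not disturb the lemon, onion, garlic and cup around.

Things in the scene. Friction and masses are not known exactly. Their poses are not given: they have to be found in the camera images.
- plate_case: Fixed white plastic case, open on top, 160 (x) x 106 (y) x 58 mm high. Origin: centre of its underside, x to its back, y to its left. Ribs in its left and right walls (54 mm high) form three slots 9 mm wide, at x = -42, 0, +42 mm; each holds a plate upright, broad faces to front and back, its bottom edge 6 mm and its top 100 mm above the underside. Front and back walls are 30 mm high
- safety_bar (a joint): Safety arm: flat steel bar 14 mm wide, 6 mm thick, lying 3 mm above the plates so that none can be lifted. It turns level about an upright pivot at the case's back. 0: points to the case's front, over the plates; it opens anticlockwise seen from above (knob end swings to the case's right, -y); stop at 1.0 rad, clear of every plate from 0.7. Light friction (0.4 N at the knob), stays where left
- pivot_point (a point): Pivot of the safety arm, at the arm's underside: x = +78, y = -32, z = +103 mm in the case's frame
- knob_top (a point): Top centre of the black knob on the free end of the arm, 156 mm from the pivot: round, upright, 16 mm diameter, 24 mm high, standing on the arm (this point is 30 mm above the arm's underside, 133 mm above the worktop)
- plate_coarse: The plate with big round holes (12 mm), wanted in the grater. Loose, about 0.1 kg, either way round is right. Steel sheet 6 (x) x 90 (y) x 74 mm high below a black grip 10 x 90 x 20 mm: 94 mm high in all. Origin: middle of its bottom edge, x across its thickness, z up. It stands in any of the three slots
- plate_coarse_grip (a point): Middle of the top edge of the coarse plate's black grip, 94 mm above the plate's origin; hold the 10 mm thick grip here, with the fingers in front and behind
- plate_fine: The plate with many 3 mm holes, same size, grip and origin as the coarse one; stays in the case
- plate_slicing: The plate with one long slanting slicing slot, same size, grip and origin; stays in the case
- grater: Fixed grater: upright steel frame 106 mm wide across the middle of a white catch tray 150 (x) x 130 (y) x 23 mm. Origin: centre of its underside, x to its back, y to its left. Two guides take a plate from above, faces to front and back; play 1.5 mm each way in x, 2 mm in y; their mouths flare by 5 mm more each way. A wire loop 70 mm high stands behind them, out to x = +50 mm
- grater_mouth (a point): Middle between the flared tops of the guides, 91 mm above the underside of the grater
- grater_seat (a point): Middle of the sill between the guides, 14 mm above the underside: the bottom edge of a plate that is fully home rests here (its top is then 108 mm above the worktop)
- lemon: Lemon, about 78 x 55 x 56 mm, a bystander; origin at its underside
- onion: Onion, about 75 mm, a bystander; origin at its underside
- garlic: Garlic bulb, about 60 mm, a bystander; origin at its underside
- cup: Striped cup, 82 mm wide, 84 mm high, a bystander; origin at its underside
Things that resemble listed ones, but are neither listed nor needed, are in the scene too. What is shaped like the plate_fine but pink is not meant.

How it is judged:
By the outcome, as a careful person would: the job done as asked, in the order asked, and still so for the second after the job is handed in, with the robot touching nothing.
It also fails if it takes over 58 s, if anything falls off the work surface, if the arm or the gripper's body presses on something with over 40 N, if the wrist force passes 120 N, or if a joint passes its speed limit or range.

## Working session

There is one attempt and no reset: what is moved stays moved. The work goes in short steps, Python scripts to look and compute and a tool call to move; the robot and the scene stay as the last step left them, time stands still between calls to the robot, and variables do not carry over. Pictures are saved under pics/ and viewed, at most 10 in all, crops included, and the job is handed in when it is done.

```bash
ls; mkdir -p pics; python3 - <<'E'
from plant import env, optics
import cv2,numpy as np
for n in ("scene","top"):
    c=optics.capture(n); cv2.imwrite(f"pics/{n}0.png",c["frame"]); np.savez(f"{n}0.npz",**c)
    print(n,c["mtx"].tolist(),np.round(c["view"],3).tolist())
s=env.observe(); print(s)
E
```

```text
pics
scene [[362.5431681862617, 0.0, 311.7123129528826], [0.0, 362.5431681862617, 199.28969685387244], [0.0, 0.0, 1.0]] [[-0.464, -0.886, -0.015, 0.329], [-0.52, 0.286, -0.804, 0.355], [0.717, -0.365, -0.594, 0.84], [0.0, 0.0, 0.0, 1.0]]
top [[515.2366207239103, 0.0, 322.9679987584669], [0.0, 515.2366207239103, 191.32943478545903], [0.0, 0.0, 1.0]] [[0.027, -1.0, -0.014, 0.084], [-0.998, -0.026, -0.059, 0.559], [0.058, 0.016, -0.998, 1.432], [0.0, 0.0, 0.0, 1.0]]
{'time_s': 0.1, 'joint_pos': array([-1.33153755e+00,  5.28362786e-01,  1.43378556e+00,  4.66848012e-06,
        1.18141631e+00, -1.78490966e-01]), 'joint_velocities': array([ 6.22848822e-05, -2.87348097e-03, -4.10943545e-03,  5.86958146e-04,
       -7.03663820e-04, -5.99887555e-04]), 'tau': array([ 4.13123803e-05, -4.43304133e+01, -1.78586251e+01, -2.84118660e-04,
        3.86785759e-03, -1.05064416e-06]), 'tcp_pos': array([ 0.25343119, -0.57055058,  0.2081343 ]), 'eef_rot': array([-3.07138183e+00, -6.51027151e-01,  8.72701134e-05]), 'contact_force': array([-0.83366249, -0.8097279 ,  0.01690276]), 'wrist_torque': array([0.00469916, 0.02834059, 0.03568802]), 'finger_force': 0.0, 'finger_gap': 1.0029812053192986}
```

View pics/scene0.png

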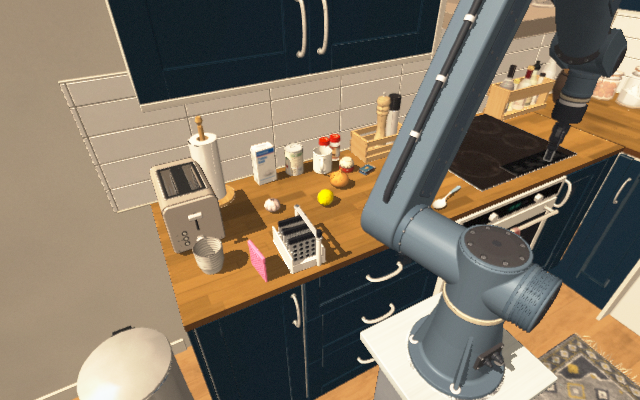

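View pics/top0.png

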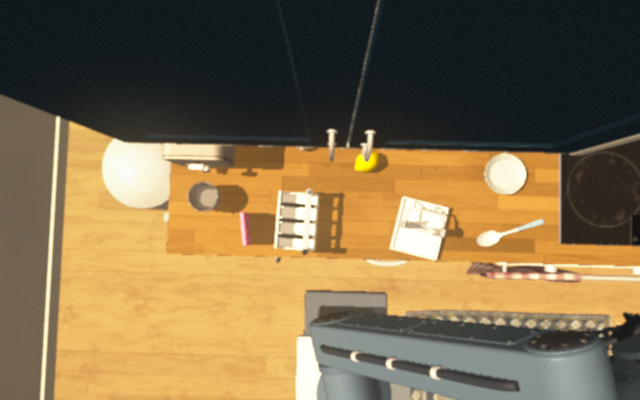

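The top view shows the case at (297,220), the grater at (420,228), the pink decoy plate at (244,228), the cup at (203,197) and the lemon at (366,160). In the scene view the case is at (298,240). I'll enlarge next.

```bash
python3 - <<'E'
import cv2,numpy as np
t=cv2.imread("pics/top0.png");s=cv2.imread("pics/scene0.png")
a=cv2.resize(t[180:265,265:460],None,fx=4,fy=4,interpolation=cv2.INTER_CUBIC)
b=cv2.resize(s[200:280,235:335],None,fx=3,fy=3,interpolation=cv2.INTER_CUBIC)
out=np.zeros((340+240,780,3),np.uint8);out[:340]=a;out[340:,:300]=b
cv2.imwrite("pics/crop1.png",out)
E
```

```text
(no output)
```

View pics/crop1.png

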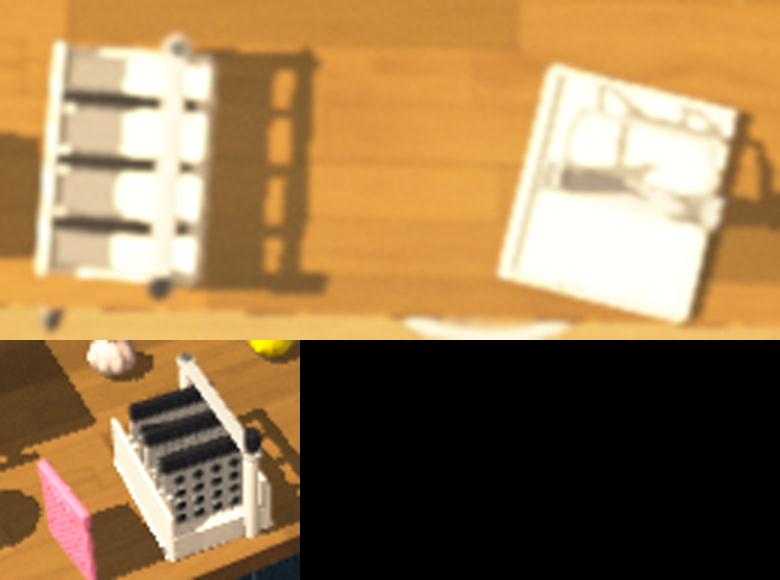

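The plates in the case are three dark grips, in the top view at about (292,235), (293,220) and (294,205). The front one, nearest the worktop edge, shows a 4x4 grid of big round holes in the scene view at about (304,246). That makes it the coarse plate, since the faces behind it look finely textured. The pink plate at (258,260) is the decoy. The grater tray's loop is on the upper side of the top view, so its back points to +x.

```bash
cat > h.py <<'E'
import numpy as np,cv2
from scipy.spatial.transform import Rotation as R
def ray(c,u,v,z):
    T=np.linalg.inv(c["view"]);d=T[:3,:3]@np.linalg.inv(c["mtx"])@[u,v,1.];o=T[:3,3]
    return o+d*(z-o[2])/d[2]
def proj(c,p):
    q=c["view"][:3,:3]@p+c["view"][:3,3];q=c["mtx"]@q;return q[:2]/q[2]
def totool(s,p,yaw=None):
    """shift in tool axes from measured pose to world point p; yaw = wanted closing-line dir angle"""
    M=R.from_rotvec(s["eef_rot"]).as_matrix()
    return M.T@(np.asarray(p)-s["tcp_pos"])
def frame(o,yaw,p):
    c,s=np.cos(yaw),np.sin(yaw);return np.array([o[0]+c*p[0]-s*p[1],o[1]+s*p[0]+c*p[1],p[2]])
E
python3 - <<'E'
from h import *
t=dict(np.load("top0.npz"));f=t["frame"];hsv=cv2.cvtColor(f,cv2.COLOR_BGR2HSV)
# tray
m=((hsv[...,1]<70)&(hsv[...,2]>150)).astype(np.uint8)
def big(m,x0,x1,y0,y1):
    k=np.zeros_like(m);k[y0:y1,x0:x1]=m[y0:y1,x0:x1];k=cv2.morphologyEx(k,cv2.MORPH_CLOSE,np.ones((5,5)))
    return max(cv2.findContours(k,0,1)[0],key=cv2.contourArea)
b=cv2.boxPoints(cv2.minAreaRect(big(m,385,455,188,265)));P=np.array([ray(t,*q,.022) for q in b]);print("tray",b.round(1).tolist(),P.round(4).tolist(),P.mean(0))
for i in range(4):print(np.linalg.norm(P[i]-P[i-1]).round(4),np.arctan2(*(P[i]-P[i-1])[[1,0]]).round(3))
d=((hsv[...,2]<95)).astype(np.uint8);k=np.zeros_like(d);k[188:258,278:320]=d[188:258,278:320]
for c in cv2.findContours(k,0,1)[0]:
    if cv2.contourArea(c)>4:
        x,y,w,h=cv2.boundingRect(c);M=cv2.moments(c);u,v=M["m10"]/M["m00"],M["m01"]/M["m00"]
        print("dark",x,y,w,h,round(u,1),round(v,1),ray(t,u,v,.1 if w>h+4 else .133).round(4),t["depth"][int(v),int(u)])
for n,u,v,z in(("knob",265+160/4,180+287/4,.133),("pivot",265+177/4,180+45/4,.109),("Lfront",265+40/4,180+275/4,.054),("Lback",265+60/4,180+42/4,.054),("Rback",265+213/4,180+57/4,.054),("gl0",265+57/4,180+220/4,.1),("gl1",265+58/4,180+158/4,.1),("gl2",265+62/4,180+97/4,.1)):
    print(n,ray(t,u,v,z).round(4))
E
```

```text
tray [[388.8999938964844, 248.1999969482422], [402.1000061035156, 195.8000030517578], [450.79998779296875, 207.89999389648438], [437.6000061035156, 260.3999938964844]] [[0.4029, -0.0895, 0.022], [0.5499, -0.1233, 0.022], [0.5194, -0.2594, 0.022], [0.373, -0.2249, 0.022]] [ 0.46131092 -0.17427958  0.022     ]
0.1386 1.353
0.1508 -0.226
0.1394 -1.791
0.1504 2.91
knob [0.3934 0.1383 0.133 ]
pivot [0.5508 0.1328 0.109 ]
Lfront [0.3946 0.2241 0.054 ]
Lback [0.554  0.2155 0.054 ]
Rback [0.5464 0.1102 0.054 ]
gl0 [0.4336 0.2092 0.1   ]
gl1 [0.4745 0.2098 0.1   ]
gl2 [0.5149 0.2084 0.1   ]
```

Units first: turns go in shares of 2 rad. So -1.1 rad is -0.55.

Emit:
inch_along(ticks=[[[0.04,-0.03,-0.04],[0,0,-0.075]],[[0.09,-0.07,-0.09],[0,0,-0.15]],[[0.13,-0.1,-0.09],[0,0,-0.225]],[[0.17,-0.14,-0.09],[0,0,-0.3]],[[0.22,-0.18,-0.09],[0,0,-0.375]],[[0.26,-0.21,-0.09],[0,0,-0.45]],[[0.31,-0.25,-0.09],[0,0,-0.525]],[[0.35,-0.28,-0.09],[0,0,-0.55]],[[0.35,-0.28,-0.09],[0,0,-0.55]],[[0.35,-0.28,-0.09],[0,0,-0.55]]], finger_gap=0)

```text
time_s: 1.35
tcp_pos: [0.4597, -0.1734, 0.2988]
eef_rot: [-2.279, -2.162, 0.001]
contact_force: [-0.3, 1.0, -0.2]
finger_gap: 0.001
finger_force: 0.0
```

```bash
python3 - <<'E'
from plant import env, optics
import cv2,numpy as np
c=optics.capture("wrist"); cv2.imwrite("pics/w1.png",c["frame"]); np.savez("w1.npz",**c);print(np.round(np.linalg.inv(c["view"]),3).tolist())
s=env.observe();print(s["tcp_pos"],s["eef_rot"],s["joint_pos"].round(3),s["time_s"])
E
```

```text
[[0.999, -0.049, -0.016, 0.464], [-0.051, -0.957, -0.285, -0.101], [-0.001, 0.285, -0.958, 0.462], [0.0, 0.0, 0.0, 1.0]]
[ 0.45948495 -0.17403708  0.29879318] [-2.28035820e+00 -2.16053696e+00  1.05217744e-03] [-5.900e-01  2.410e-01  1.638e+00 -1.000e-03  1.263e+00 -5.350e-01] 1.4
```

View pics/w1.png

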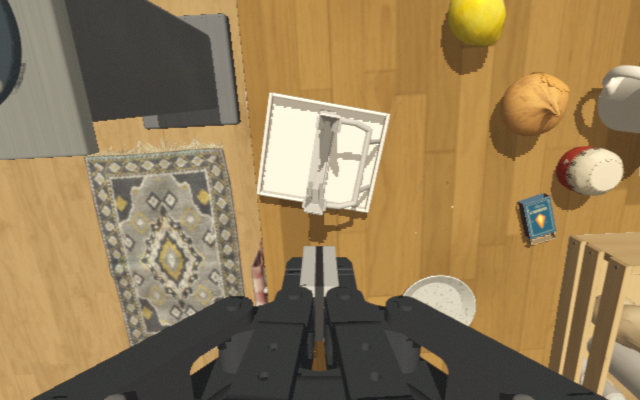

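The wrist view shows the grater tray at (325,153). The frame's guide mouths are near (329,118) and (314,208), and the wire loop is to the right, which is +x. Next I'll enlarge and measure.

```bash
python3 - <<'E'
from h import *
t=dict(np.load("w1.npz"));f=t["frame"];hsv=cv2.cvtColor(f,cv2.COLOR_BGR2HSV);print(t["mtx"].round(1).tolist())
m=(hsv[...,1]<60).astype(np.uint8);k=np.zeros_like(m);k[85:222,250:395]=m[85:222,250:395];k=cv2.morphologyEx(k,cv2.MORPH_CLOSE,np.ones((5,5)))
k=cv2.morphologyEx(k,cv2.MORPH_OPEN,np.ones((25,25)))
c=max(cv2.findContours(k,0,1)[0],key=cv2.contourArea);b=cv2.boxPoints(cv2.minAreaRect(c))
P=np.array([ray(t,*q,.021) for q in b]);print(b.round(1).tolist(),P.round(4).tolist(),P.mean(0).round(4))
for i in range(4):print(np.linalg.norm(P[i]-P[i-1]).round(4),np.arctan2(*(P[i]-P[i-1])[[1,0]]).round(3))
d=t["depth"];ys,xs=np.mgrid[85:222,250:395];D=d[85:222,250:395]
T=np.linalg.inv(t["view"]);q=np.stack([xs,ys,np.ones_like(xs)],-1)@np.linalg.inv(t["mtx"]).T*D[...,None];W=q@T[:3,:3].T+T[:3,3]
h=W[...,2];s=(h>.080)&(D>0);print(s.sum(),h[s].max());n,l,st,ce=cv2.connectedComponentsWithStats(s.astype(np.uint8))
for i in range(1,n):
    if st[i,4]>5:print(st[i]+[250,85,0,0,0],W[l==i].mean(0).round(4),W[l==i].min(0).round(3),W[l==i].max(0).round(3))
cv2.imwrite("pics/c2.png",cv2.resize(f[85:225,250:400],None,fx=4,fy=4,interpolation=cv2.INTER_CUBIC))
E
```

```text
[[348.6, 0.0, 318.9], [0.0, 348.6, 200.5], [0.0, 0.0, 1.0]]
[[250.3000030517578, 197.60000610351562], [269.5, 91.69999694824219], [388.79998779296875, 113.4000015258789], [369.6000061035156, 219.3000030517578]] [[0.3664, -0.2231, 0.021], [0.4039, -0.0918, 0.021], [0.548, -0.1247, 0.021], [0.523, -0.2614, 0.021]] [ 0.4603 -0.1753  0.021 ]
0.1612 2.902
0.1366 1.292
0.1477 -0.224
0.139 -1.751
618 0.09258536560713737
[315 112  27  21 308] [ 0.4722 -0.1259  0.0872] [ 0.458 -0.137  0.08 ] [ 0.485 -0.116  0.093]
[302 195  25  20 310] [ 0.4512 -0.2176  0.0867] [ 0.438 -0.227  0.08 ] [ 0.466 -0.206  0.092]
```

View pics/c2.png

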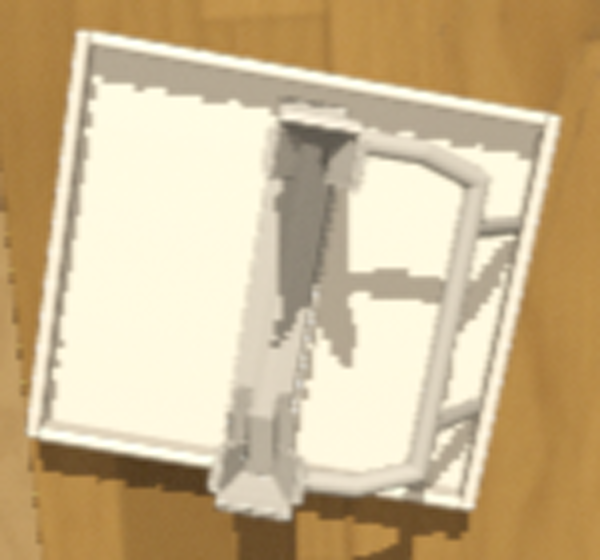

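The guide heads come out at (.472,-.126) and (.451,-.218), so the grater mouth is about (.462,-.172) at yaw -0.225, and the tray outline agrees. Now I'll move over the case.

Emit:
inch_along(ticks=[[[0.06,0,0],[0,0,0]],[[0.12,0,0],[0,0,0]],[[0.18,0,0],[0,0,0]],[[0.24,0,0],[0,0,0]],[[0.3,0,0],[0,0,0]],[[0.34,0,0],[0,0,0]],[[0.34,0,0],[0,0,0]],[[0.34,0,0],[0,0,0]]], finger_gap=0)

```text
time_s: 2.4
tcp_pos: [0.4782, 0.1647, 0.2988]
eef_rot: [2.281, 2.16, -0.002]
contact_force: [-0.2, -0.2, 0.2]
finger_gap: 0.0
finger_force: 0.0
```

```bash
python3 - <<'E'
from plant import env, optics
from h import *
t=optics.capture("wrist"); f=t["frame"];np.savez("w2.npz",**t)
s=env.observe();print(s["tcp_pos"],s["eef_rot"],s["joint_pos"].round(3))
for q,z in(((270,93.3),.023),((390,113.8),.023),((367.5,212),.023),((257.5,194.3),.023)):pass
w=dict(np.load("w1.npz"));P=np.array([ray(w,*q,.023) for q in((270,93.3),(390,113.8),(367.5,212),(257.5,194.3))]);print("tray",P.mean(0).round(4),P.round(4).tolist())
d=t["depth"];ys,xs=np.mgrid[0:400,0:640]
T=np.linalg.inv(t["view"]);W=(np.stack([xs,ys,np.ones_like(xs)],-1)@np.linalg.inv(t["mtx"]).T*d[...,None])@T[:3,:3].T+T[:3,3]
R0=(W[...,0]>.36)&(W[...,0]<.6)&(W[...,1]>.08)&(W[...,1]<.25)&(d>0)
for nm,a,b in(("knob",.124,.14),("bar",.104,.115),("plates",.09,.103),("wall",.048,.06)):
    m=(R0&(W[...,2]>a)&(W[...,2]<b)).astype(np.uint8);n,l,st,_=cv2.connectedComponentsWithStats(m)
    for i in range(1,n):
        if st[i,4]>25:
            p=W[l==i];r=cv2.minAreaRect((p[:,:2]*1000).astype(np.float32));print(nm,st[i],p.mean(0).round(4),np.round(r[0],1),np.round(r[1],1),round(r[2],1))
cv2.imwrite("pics/w2.png",cv2.resize(f[60:260,200:440],None,fx=3,fy=3,interpolation=cv2.INTER_CUBIC))
E
```

```text
[0.4781473  0.16443325 0.29880989] [ 2.28215487e+00  2.15878596e+00 -1.36070297e-03] [ 1.100e-01  2.630e-01  1.607e+00 -1.000e-03  1.273e+00  1.660e-01]
tray [ 0.4626 -0.1719  0.023 ] [[0.4046, -0.0937, 0.023], [0.549, -0.1251, 0.023], [0.5201, -0.2503, 0.023], [0.3768, -0.2186, 0.023]]
knob [228 194  17  16 199] [0.3942 0.1422 0.1301] [393.9 141.7] [14.1 15. ] 55.8
bar [ 232  186  165   18 2022] [0.4768 0.1385 0.1071] [471.4 138.9] [ 17.7 173.5] 87.1
plates [268 121  13  68 705] [0.4318 0.1812 0.0971] [431.2 180.2] [72.  11.4] 87.0
plates [308 120  13  69 675] [0.4733 0.18   0.0975] [473.1 179.1] [71.6 11.7] 88.7
plates [347 120  12  68 691] [0.5147 0.1775 0.0972] [515.1 177. ] [70.7 11.2] 86.9
wall [244 110 141  14 950] [0.4764 0.2194 0.0548] [475.1 215.9] [ 14.7 159. ] 86.9
wall [276 118   6  21  29] [0.4355 0.207  0.0528] [435.5 205.5] [ 3.9 23.2] 9.5
wall [280 140   3  33  47] [0.4344 0.1743 0.0537] [434.3 172.3] [39.4  1.5] 87.3
wall [345 144   3  43  51] [0.51   0.1586 0.0539] [510. 158.] [51.3  1.2] 87.1
wall [245 177  12  10  34] [0.3969 0.1464 0.054 ] [396.3 145.3] [ 5.7 14.4] 44.8
wall [373 176  12   9  34] [0.5462 0.1397 0.0539] [546.8 138.6] [14.1  5.9] 27.5
```

View pics/w2.png

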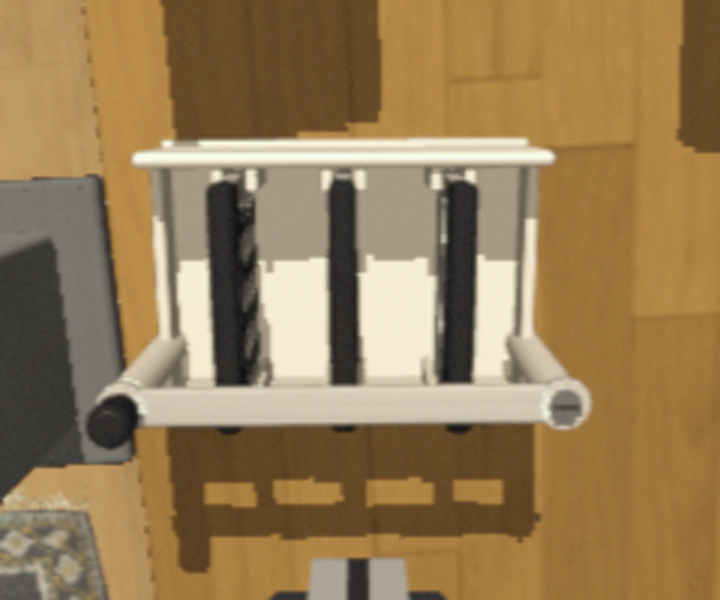

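The front plate (crop (222,280)) also shows the big round holes on its back face, which confirms it as the coarse plate. The knob is at crop (112,420), or world (.394,.142), and the case yaw is about -0.05. I'll lower the shut fingers to the left of the knob, then sweep.

Emit:
inch_along(ticks=[[[0.01,-0.05,0.02],[0,0,0]],[[0.016,-0.085,0.06],[0,0,0]],[[0.016,-0.085,0.11],[0,0,0]],[[0.016,-0.085,0.15],[0,0,0]],[[0.016,-0.085,0.17],[0,0,0]],[[0.016,-0.085,0.18],[0,0,0]],[[0.016,-0.085,0.18],[0,0,0]],[[0.016,-0.085,0.18],[0,0,0]]], finger_gap=0)

```text
time_s: 3.45
tcp_pos: [0.3948, 0.1865, 0.1198]
eef_rot: [2.28, 2.16, 0.003]
contact_force: [-0.4, -0.2, 0.1]
finger_gap: -0.005
finger_force: 0.0
```

Emit:
inch_along(ticks=[[[-0.02,0,0],[0,0,0]],[[-0.04,0.003,0],[0,0,0]],[[-0.06,0.007,0],[0,0,0]],[[-0.08,0.013,0],[0,0,0]],[[-0.1,0.021,0],[0,0,0]],[[-0.113,0.03,0],[0,0,0]],[[-0.125,0.039,0],[0,0,0]],[[-0.138,0.052,0],[0,0,0]],[[-0.15,0.065,0],[0,0,0]],[[-0.153,0.067,0],[0,0,0]],[[-0.153,0.067,0],[0,0,0]]], finger_gap=0)

```text
time_s: 4.82
tcp_pos: [0.4524, 0.0303, 0.1188]
eef_rot: [-2.279, -2.161, 0.001]
contact_force: [-0.2, -0.0, -0.3]
finger_gap: -0.001
finger_force: 0.0
```

```bash
python3 - <<'E'
from plant import env, optics
from h import *
t=optics.capture("top");f=t["frame"]
d=t["depth"];ys,xs=np.mgrid[0:400,0:640];T=np.linalg.inv(t["view"]);W=(np.stack([xs,ys,np.ones_like(xs)],-1)@np.linalg.inv(t["mtx"]).T*d[...,None])@T[:3,:3].T+T[:3,3]
w=optics.capture("wrist")
def a(f,x):return cv2.resize(f,None,fx=x,fy=x)
o=np.zeros((560,640,3),np.uint8);o[:400]=w["frame"];c=a(f[185:265,265:405],2);o[400:560,:280]=c;cv2.imwrite("pics/w3.png",o);np.savez("w3.npz",**w)
E
```

```text
(no output)
```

View pics/w3.png

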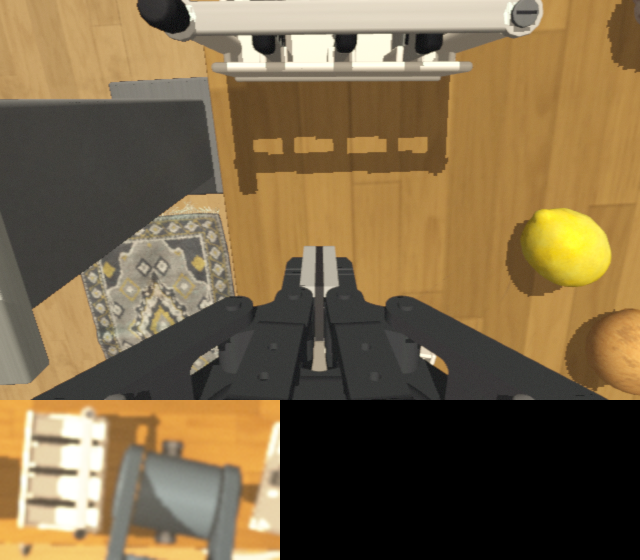

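The bar is still over the plates: knob at (160,12), pivot at (525,12). The sweep didn't carry it, so I'll measure where the knob is now.

```bash
python3 - <<'E'
from h import *
for n in("w2","w3"):
    t=dict(np.load(n+".npz"));d=t["depth"];ys,xs=np.mgrid[0:400,0:640];T=np.linalg.inv(t["view"]);W=(np.stack([xs,ys,np.ones_like(xs)],-1)@np.linalg.inv(t["mtx"]).T*d[...,None])@T[:3,:3].T+T[:3,3]
    m=(W[...,0]>.36)&(W[...,0]<.6)&(W[...,1]>.08)&(W[...,1]<.25)&(W[...,2]>.124)&(W[...,2]<.15)&(d>0)
    print(n,m.sum(),W[m].min(0).round(3),W[m].max(0).round(3), np.percentile(W[m],50,0).round(4),T[:3,3].round(3))
t=dict(np.load("w3.npz"));print([proj(t,np.array(p)).round(0).tolist() for p in((.4524,.0303,.119),(.4524,.0413,.119),(.394,.142,.133),(.55,.134,.109))])
print([ray(t,u,v,z).round(3).tolist() for u,v,z in((160,12,.133),(525,12,.109))])
E
```

```text
w2 199 [0.386 0.134 0.124] [0.401 0.149 0.133] [0.3944 0.1423 0.1304] [0.482 0.237 0.462]
w3 1050 [0.386 0.133 0.124] [0.402 0.143 0.133] [0.395  0.1383 0.1305] [0.456 0.103 0.282]
[[320.0, 247.0], [318.0, 227.0], [151.0, -0.0], [526.0, 14.0]]
[[0.397, 0.138, 0.133], [0.549, 0.135, 0.109]]
```

```bash
python3 - <<'E'
from h import *
t=dict(np.load("w3.npz"));d=t["depth"];T=np.linalg.inv(t["view"])
for u,v in((310,250),(310,260),(310,275),(310,290),(345,268),(320,310),(290,275)):
    p=T[:3,:3]@(np.linalg.inv(t["mtx"])@[u,v,1.]*d[v,u])+T[:3,3];print(u,v,d[v,u],p.round(4))
E
```

```text
310 250 0.14547902 [0.449  0.0423 0.1484]
310 260 0.1357906 [0.4493 0.0426 0.1584]
310 275 0.12569754 [0.4496 0.042  0.1691]
310 290 0.116894916 [0.4498 0.0414 0.1784]
345 268 0.13880728 [0.4629 0.0375 0.1565]
320 310 0.12099009 [0.4527 0.0324 0.1768]
290 275 0.1337261 [0.4415 0.0384 0.1619]
```

```bash
python3 - <<'E'
from plant import env,optics
from h import *
s=env.observe();print(s["tcp_pos"],s["joint_pos"].round(4))
t=optics.capture("scene");d=t["depth"];ys,xs=np.mgrid[0:400,0:640];T=np.linalg.inv(t["view"]);W=(np.stack([xs,ys,np.ones_like(xs)],-1)@np.linalg.inv(t["mtx"]).T*d[...,None])@T[:3,:3].T+T[:3,3]
m=(abs(W[...,0]-.4524)<.04)&(abs(W[...,1]-.03)<.04)&(W[...,2]>.06)&(W[...,2]<.3)&(d>0)
print(m.sum(),W[m].min(0).round(3)); P=W[m]
for z in np.arange(.1,.26,.01):
    q=P[(P[:,2]>=z)&(P[:,2]<z+.01)]
    if len(q):print(round(z,2),len(q),q.min(0).round(3),q.max(0).round(3))
print(proj(t,s["tcp_pos"]),proj(t,s["tcp_pos"]+[0,0,.027]))
c=np.array(proj(t,s["tcp_pos"])).astype(int);cv2.imwrite("pics/s4.png",cv2.resize(t["frame"][c[1]-70:c[1]+40,c[0]-80:c[0]+70],None,fx=4,fy=4))
E
```

```text
[0.4518416  0.03080611 0.11882042] [-1.7970e-01  4.5300e-01  1.9423e+00  2.0000e-04  7.4770e-01 -1.2710e-01]Traceback (most recent call last):
  File "<stdin>", line 6, in <module>
    return umr_minimum(a, axis, None, out, keepdims, initial, where)
ValueError: zero-size array to reduction operation minimum which has no identity
```

Wrist depth puts the fingertips at about z=.146 while the reported TCP is .119, so the tips are roughly 27 mm above the nominal TCP. That explains passing over the knob. I'll repeat the sweep lower.

Emit:
inch_along(ticks=[[[0,0,-0.05],[0,0,0]],[[0.05,-0.02,-0.05],[0,0,0]],[[0.1,-0.045,-0.05],[0,0,0]],[[0.15,-0.066,-0.05],[0,0,0]],[[0.15,-0.066,-0.03],[0,0,0]],[[0.15,-0.066,0.01],[0,0,0]],[[0.15,-0.066,0.024],[0,0,0]],[[0.15,-0.066,0.024],[0,0,0]],[[0.15,-0.066,0.024],[0,0,0]]], finger_gap=0)

```text
time_s: 6.1
tcp_pos: [0.3949, 0.1839, 0.0955]
eef_rot: [2.279, 2.162, 0.001]
contact_force: [-0.4, 0.0, 0.5]
finger_gap: -0.002
finger_force: 0.0
```

Emit:
inch_along(ticks=[[[-0.02,0,0],[0,0,0]],[[-0.04,0.003,0],[0,0,0]],[[-0.06,0.007,0],[0,0,0]],[[-0.06,0.007,0],[0,0,0]]], finger_gap=0)

```text
time_s: 6.6
tcp_pos: [0.3995, 0.1227, 0.0959]
eef_rot: [2.281, 2.158, 0.003]
contact_force: [0.5, -0.4, 0.1]
finger_gap: 0.003
finger_force: 0.0
```

```bash
python3 - <<'E'
from plant import env,optics
from h import *
t=optics.capture("wrist");np.savez("w4.npz",**t)
d=t["depth"];ys,xs=np.mgrid[0:400,0:640];T=np.linalg.inv(t["view"]);W=(np.stack([xs,ys,np.ones_like(xs)],-1)@np.linalg.inv(t["mtx"]).T*d[...,None])@T[:3,:3].T+T[:3,3]
m=(abs(W[...,2]-.107)<.005)&(W[...,0]>.36)&(W[...,0]<.6)&(W[...,1]<.25)&(d>0);print(m.sum(),cv2.minAreaRect((W[m][:,:2]*1000).astype(np.float32)))
cv2.imwrite("pics/w4.png",t["frame"])
E
```

```text
8494 ((469.41748046875, 122.93730926513672), (45.45952224731445, 160.74337768554688), 88.95083618164062)
```

View pics/w4.png

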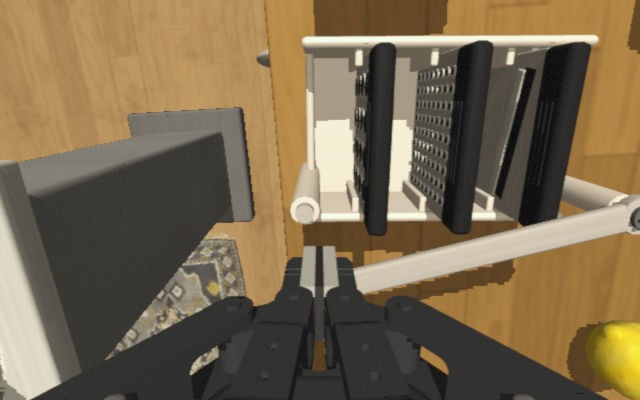

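The bar now swings with the fingers. The middle plate shows tiny holes (fine) and the back one a slanting slot (slicing), so front is coarse. I'll continue the sweep.

Emit:
inch_along(ticks=[[[-0.02,0.006,0],[0,0,0]],[[-0.04,0.014,0],[0,0,0]],[[-0.053,0.023,0],[0,0,0]],[[-0.065,0.032,0],[0,0,0]],[[-0.078,0.045,0],[0,0,0]],[[-0.091,0.058,0],[0,0,0]],[[-0.094,0.06,0],[0,0,0]],[[-0.094,0.06,0],[0,0,0]]], finger_gap=0)

```text
time_s: 7.65
tcp_pos: [0.4573, 0.0263, 0.0954]
eef_rot: [2.279, 2.157, 0.009]
contact_force: [4.6, 6.0, -0.7]
finger_gap: 0.005
finger_force: 3.2
```

```bash
python3 - <<'E'
from plant import env,optics
from h import *
t=optics.capture("top")
d=t["depth"];ys,xs=np.mgrid[0:400,0:640];T=np.linalg.inv(t["view"]);W=(np.stack([xs,ys,np.ones_like(xs)],-1)@np.linalg.inv(t["mtx"]).T*d[...,None])@T[:3,:3].T+T[:3,3]
w=optics.capture("wrist");np.savez("w5.npz",**w)
d=w["depth"];T=np.linalg.inv(w["view"]);W=(np.stack([xs,ys,np.ones_like(xs)],-1)@np.linalg.inv(w["mtx"]).T*d[...,None])@T[:3,:3].T+T[:3,3]
m=(abs(W[...,2]-.108)<.004)&(W[...,0]>.40)&(W[...,0]<.6)&(W[...,1]<.14)&(W[...,1]>0)&(d>0)&(ys<245);P=W[m];print(len(P));v=np.linalg.svd(P[:,:2]-P[:,:2].mean(0))[2][0] if len(P)<6000 else np.linalg.eigh(np.cov(P[:,:2].T))[1][:,1];print(P.mean(0),v,np.arctan2(abs(v[1]),abs(v[0]))+.05)
E
```

```text
9723
[0.51371662 0.08650725 0.10700245] [0.59370254 0.8046846 ] 0.9851440270412182
```

The arm now stands at about 0.98 rad. I'll back off, rise and go over the coarse grip with the fingers part open.

Emit:
inch_along(ticks=[[[0.01,0,0],[0,0,0]],[[0.01,0,-0.05],[0,0,0]],[[0.03,-0.01,-0.11],[0,0,0]],[[0.07,-0.02,-0.11],[0,0,0]],[[0.12,-0.03,-0.11],[0,0,0]],[[0.143,-0.034,-0.11],[0,0,0]],[[0.143,-0.034,-0.11],[0,0,0]],[[0.143,-0.034,-0.11],[0,0,0]]], finger_gap=0.38)

```text
time_s: 8.75
tcp_pos: [0.4267, 0.1704, 0.2048]
eef_rot: [-2.279, -2.162, 0.002]
contact_force: [0.4, 1.1, 0.5]
finger_gap: 0.382
finger_force: 0.0
```

```bash
python3 - <<'E'
from plant import env,optics
from h import *
s=env.observe();print(s["tcp_pos"],s["eef_rot"],s["finger_gap"])
w=optics.capture("wrist");np.savez("w6.npz",**w);ys,xs=np.mgrid[0:400,0:640]
d=w["depth"];T=np.linalg.inv(w["view"]);W=(np.stack([xs,ys,np.ones_like(xs)],-1)@np.linalg.inv(w["mtx"]).T*d[...,None])@T[:3,:3].T+T[:3,3]
m=((W[...,0]>.40)&(W[...,0]<.56)&(W[...,1]<.24)&(W[...,1]>.1)&(W[...,2]>.09)&(W[...,2]<.104)&(d>0)&(w["frame"].max(-1)<90)).astype(np.uint8)
n,l,st,_=cv2.connectedComponentsWithStats(m)
for i in range(1,n):
    if st[i,4]>100:
        p=W[l==i];p=p[p[:,2]>.096];print(st[i],np.round(cv2.minAreaRect((p[:,:2]*1000).astype(np.float32))[0],1),cv2.minAreaRect((p[:,:2]*1000).astype(np.float32))[1:])
g=(W[...,2]>.19)&(d>0)&(ys>200);q=W[g&(W[...,2]<.26)];print("fingers",[q[(abs(q[:,0]-s['tcp_pos'][0]-k)<.003)][:,2].min().round(4) if (abs(q[:,0]-s['tcp_pos'][0]-k)<.003).any() else None for k in np.arange(-.04,.041,.005)])
cv2.imwrite("pics/w6.png",w["frame"])
E
```

```text
[0.42672833 0.1704322  0.20479265] [-2.27904745e+00 -2.16216993e+00  2.11599167e-03] 0.38194993063464505
[ 367  131   18  109 1422] [472.5 170.6] ((88.72642517089844, 9.74834156036377), 86.99385833740234)
[ 318  132   13  109 1255] [431.1 172. ] ((88.62752532958984, 9.410510063171387), 86.47940826416016)
[ 416  132   23  109 1532] [514.4 167.7] ((88.75556182861328, 10.090604782104492), 87.11125946044922)
fingers [None, None, np.float64(0.2325), np.float64(0.2319), np.float64(0.2296), np.float64(0.2259), None, None, None, None, None, np.float64(0.2256), np.float64(0.2295), np.float64(0.2303), np.float64(0.2315), None, None]
```

View pics/w6.png

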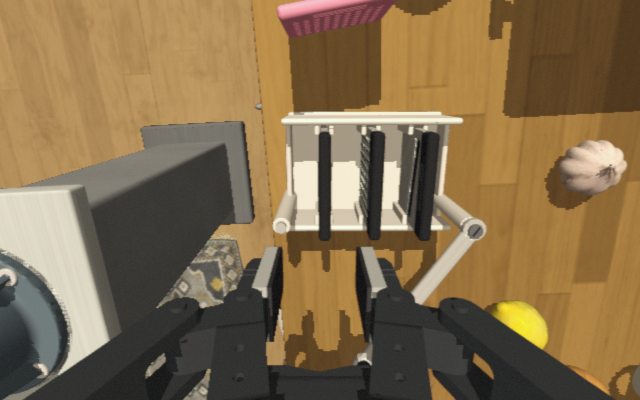

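The bar is clear, the case is open and the coarse grip is at (325,185), or world (.431,.172). Descending.

Emit:
inch_along(ticks=[[[0.002,0.004,0.03],[0,0,0]],[[0.002,0.004,0.07],[0,0,0]],[[0.002,0.004,0.09],[0,0,0]],[[0.002,0.004,0.1],[0,0,0]],[[0.002,0.004,0.11],[0,0,0]],[[0.002,0.004,0.11],[0,0,0]]], finger_gap=0.3)

```text
time_s: 9.55
tcp_pos: [0.4312, 0.1724, 0.0948]
eef_rot: [-2.28, -2.161, 0.001]
contact_force: [0.7, -0.1, -0.0]
finger_gap: 0.296
finger_force: 0.0
```

Emit:
inch_along(ticks=[[[0,0,0.01],[0,0,0]],[[0,0,0.02],[0,0,0]],[[0,0,0.03],[0,0,0]],[[0,0,0.038],[0,0,0]],[[0,0,0.038],[0,0,0]]], finger_gap=0.3)

```text
time_s: 10.18
tcp_pos: [0.4307, 0.1727, 0.0562]
eef_rot: [-2.279, -2.161, 0.002]
contact_force: [0.5, 0.9, -0.4]
finger_gap: 0.301
finger_force: 0.0
```

Emit:
inch_along(ticks=[[[0,0,0],[0,0,0]],[[0,0,0],[0,0,0]],[[0,0,0],[0,0,0]],[[0,0,0],[0,0,0]],[[0,0,0],[0,0,0]],[[0,0,0],[0,0,0]]], finger_gap=0)

```text
time_s: 10.92
tcp_pos: [0.4313, 0.1727, 0.0571]
eef_rot: [2.279, 2.162, 0.0]
contact_force: [0.4, -0.7, 1.5]
finger_gap: 0.105
finger_force: 60.8
```

Gripped: 60 N at about 9 mm. Lifting straight up.

Emit:
inch_along(ticks=[[[0,0,-0.01],[0,0,0]],[[0,0,-0.025],[0,0,0]],[[0,0,-0.045],[0,0,0]],[[0,0,-0.07],[0,0,0]],[[0,0,-0.1],[0,0,0]],[[0,0,-0.13],[0,0,0]],[[0,0,-0.155],[0,0,0]],[[0,0,-0.165],[0,0,0]],[[0,0,-0.165],[0,0,0]],[[0,0,-0.165],[0,0,0]]], finger_gap=0)

```text
time_s: 12.18
tcp_pos: [0.4303, 0.1726, 0.2211]
eef_rot: [-2.279, -2.161, 0.003]
contact_force: [-1.0, -0.8, -0.5]
finger_gap: 0.096
finger_force: 60.7
```

```bash
python3 - <<'E'
from plant import env,optics
from h import *
s=env.observe();print(s["tcp_pos"],s["eef_rot"],s["finger_gap"],s["finger_force"])
w=optics.capture("wrist");np.savez("w7.npz",**w);ys,xs=np.mgrid[0:400,0:640]
d=w["depth"];T=np.linalg.inv(w["view"]);W=(np.stack([xs,ys,np.ones_like(xs)],-1)@np.linalg.inv(w["mtx"]).T*d[...,None])@T[:3,:3].T+T[:3,3]
m=(W[...,2]>.15)&(W[...,2]<.30)&(abs(W[...,0]-.431)<.03)&(W[...,1]>.18)&(d>0);P=W[m];print(m.sum(),P.min(0),P.max(0))
for z in np.arange(.16,.3,.01):
    q=P[(P[:,2]>=z)&(P[:,2]<z+.01)]
    if len(q)>3:print(round(z,2),len(q),q.min(0).round(4),q.max(0).round(4))
cv2.imwrite("pics/w7.png",w["frame"])
E
```

```text
[0.43032374 0.17257615 0.22111583] [-2.2786323  -2.16085553  0.00284933] 0.09608529043423583 60.66922903060913
9435 [0.40100498 0.18000449 0.16896351] [0.46099137 0.2167611  0.29999628]
0.16 7 [0.4302 0.2163 0.169 ] [0.4339 0.2165 0.1699]
0.17 21 [0.4296 0.2156 0.1713] [0.435  0.2165 0.1799]
0.18 21 [0.4298 0.2158 0.1811] [0.4349 0.2166 0.1898]
0.19 33 [0.4293 0.2156 0.1901] [0.4349 0.2166 0.1998]
0.2 36 [0.4296 0.2154 0.2003] [0.4353 0.2168 0.2098]
0.21 40 [0.4297 0.2157 0.2101] [0.4352 0.2166 0.2196]
0.22 48 [0.4295 0.2154 0.2205] [0.4354 0.2166 0.23  ]
0.23 58 [0.4296 0.2153 0.23  ] [0.4354 0.2166 0.2399]
0.24 228 [0.414  0.1801 0.2401] [0.4418 0.2167 0.25  ]
0.25 789 [0.4128 0.18   0.25  ] [0.4419 0.2167 0.26  ]
0.26 2817 [0.4128 0.18   0.26  ] [0.4419 0.2164 0.27  ]
0.27 726 [0.4128 0.18   0.27  ] [0.4437 0.1852 0.2799]
0.28 1474 [0.401  0.1801 0.28  ] [0.461  0.1878 0.29  ]
0.29 3137 [0.401 0.18  0.29 ] [0.461  0.1891 0.3   ]
```

View pics/w7.png

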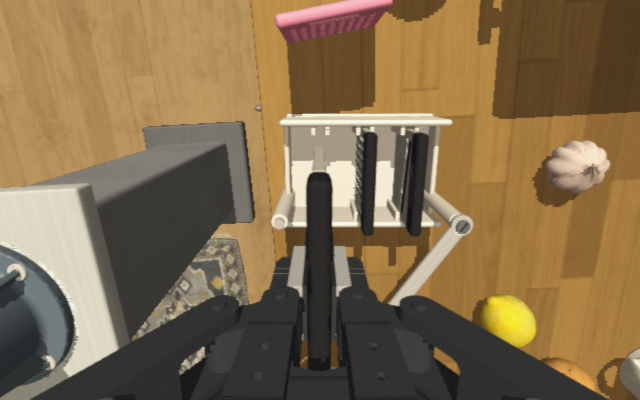

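The coarse plate is in the fingers, upright at (318,270). The other two grips are still in the case at (368,185) and (417,185). I'll carry it to the grater and turn it.

Units first: turns go in shares of 2 rad. So 0.174 rad is 0.087.

Emit:
inch_along(ticks=[[[-0.03,0,0],[0,0,0]],[[-0.075,0.01,0],[0,0,0.015]],[[-0.125,0.018,0],[0,0,0.03]],[[-0.175,0.026,0],[0,0,0.045]],[[-0.225,0.033,0],[0,0,0.06]],[[-0.275,0.04,0],[0,0,0.075]],[[-0.315,0.046,0],[0,0,0.087]],[[-0.335,0.05,0],[0,0,0.087]],[[-0.341,0.05,0],[0,0,0.087]],[[-0.341,0.05,0],[0,0,0.087]],[[-0.341,0.05,0],[0,0,0.087]]], finger_gap=0)

```text
time_s: 13.6
tcp_pos: [0.4627, -0.1689, 0.2219]
eef_rot: [-2.456, -1.957, -0.0]
contact_force: [-0.3, 1.0, -0.8]
finger_gap: 0.105
finger_force: 60.7
```

```bash
cat > m.py <<'E'
from plant import env,optics
from h import *
s=env.observe();print(s["time_s"],s["tcp_pos"].round(4),s["finger_gap"],s["finger_force"],"toolyaw",2*np.arctan2(s["eef_rot"][1],s["eef_rot"][0])%(2*np.pi))
w=optics.capture("wrist");ys,xs=np.mgrid[0:400,0:640]
d=w["depth"];T=np.linalg.inv(w["view"]);W=(np.stack([xs,ys,np.ones_like(xs)],-1)@np.linalg.inv(w["mtx"]).T*d[...,None])@T[:3,:3].T+T[:3,3]
z0=s["tcp_pos"][2]-.052
m=(d>0)&(abs(W[...,0]-.462)<.06)&(abs(W[...,1]+.172)<.09)
e=W[m&(W[...,2]>z0+.012)&(W[...,2]<z0+.065)&(W[...,1]>-.135)]
print("plate end",len(e))
if len(e):
    for a in(.0,.02,.04):
        q=e[(e[:,2]>z0+.012+a)&(e[:,2]<z0+.027+a)]
        if len(q):print(q.min(0).round(4),q.max(0).round(4),q.mean(0).round(4))
g=(m&(W[...,2]>.080)&(W[...,2]<.094)).astype(np.uint8);n,l,st,_=cv2.connectedComponentsWithStats(g)
for i in range(1,n):
    if st[i,4]>40:
        p=W[l==i];r=cv2.minAreaRect((p[:,:2]*1000).astype(np.float32));print("guide",st[i],p.mean(0).round(4),p.min(0).round(4),p.max(0).round(4))
E
python3 m.py
```

```text
13.6 [ 0.4627 -0.1689  0.2219] 0.10497972757541131 60.677833557128906 toolyaw 1.3454009994091232
plate end 202
[ 0.4691 -0.127   0.1822] [ 0.4747 -0.1255  0.1967] [ 0.472  -0.1261  0.1892]
[ 0.4694 -0.1275  0.2026] [ 0.4749 -0.1256  0.2165] [ 0.4722 -0.1262  0.2095]
[ 0.4691 -0.1277  0.2221] [ 0.475  -0.1255  0.2347] [ 0.4722 -0.1262  0.2285]
guide [303 123  32  22 491] [ 0.4721 -0.1257  0.0873] [ 0.4571 -0.1379  0.0801] [ 0.4853 -0.1157  0.0921]
```

Emit:
inch_along(ticks=[[[-0.002,0,0.02],[0,0,0]],[[-0.002,0,0.045],[0,0,0]],[[-0.002,0,0.065],[0,0,0]],[[-0.002,0,0.075],[0,0,0]],[[-0.002,0,0.075],[0,0,0]],[[-0.002,0,0.075],[0,0,0]]], finger_gap=0)

```text
time_s: 14.4
tcp_pos: [0.4632, -0.1725, 0.1477]
eef_rot: [2.457, 1.955, 0.001]
contact_force: [-0.4, -0.5, -0.7]
finger_gap: 0.1
finger_force: 60.7
```

```bash
python3 m.py
```

```text
14.4 [ 0.4632 -0.1725  0.1477] 0.10037392420304841 60.66830635070801 toolyaw 1.3441920585471139
plate end 206
[ 0.4697 -0.1307  0.1082] [ 0.4753 -0.1291  0.1226] [ 0.4728 -0.1298  0.1152]
[ 0.47   -0.1313  0.1279] [ 0.4754 -0.1291  0.1427] [ 0.4728 -0.1298  0.1359]
[ 0.4697 -0.1313  0.1481] [ 0.4755 -0.1292  0.1604] [ 0.4728 -0.1299  0.1546]
guide [295 126  43  29 825] [ 0.4722 -0.1259  0.0872] [ 0.4578 -0.1379  0.08  ] [ 0.4857 -0.1159  0.092 ]
```

Emit:
inch_along(ticks=[[[0,0,0.006],[0,0,0]],[[0,0,0.012],[0,0,0]],[[0,0,0.018],[0,0,0]],[[0,0,0.024],[0,0,0]],[[0,0,0.024],[0,0,0]]], finger_gap=0)

```text
time_s: 15.08
tcp_pos: [0.4622, -0.1721, 0.1223]
eef_rot: [-2.458, -1.955, 0.001]
contact_force: [1.0, -0.5, -0.6]
finger_gap: 0.1
finger_force: 60.7
```

```bash
python3 m.py
```

```text
15.075 [ 0.4622 -0.1721  0.1223] 0.10018561655548018 60.66756248474121 toolyaw 1.3437136281200237
plate end 1058
[ 0.4575 -0.135   0.0824] [ 0.4854 -0.1158  0.0972] [ 0.4718 -0.1252  0.088 ]
[ 0.4689 -0.1308  0.1025] [ 0.4744 -0.1288  0.1172] [ 0.4718 -0.1295  0.1102]
[ 0.4688 -0.1311  0.1224] [ 0.4745 -0.1288  0.1353] [ 0.4717 -0.1295  0.1288]
guide [ 294  130   48   32 1023] [ 0.4722 -0.1259  0.0872] [ 0.4575 -0.138   0.08  ] [ 0.4854 -0.1158  0.0921]
```

Emit:
inch_along(ticks=[[[0.001,0,0.006],[0,0,0]],[[0.001,0,0.012],[0,0,0]],[[0.001,0,0.018],[0,0,0]],[[0.001,0,0.024],[0,0,0]],[[0.001,0,0.024],[0,0,0]]], finger_gap=0)

```text
time_s: 15.75
tcp_pos: [0.4625, -0.1712, 0.0984]
eef_rot: [-2.458, -1.955, 0.001]
contact_force: [-0.8, -0.7, -0.6]
finger_gap: 0.1
finger_force: 60.7
```

Emit:
inch_along(ticks=[[[0,0,0.006],[0,0,0]],[[0,0,0.012],[0,0,0]],[[0,0,0.018],[0,0,0]],[[0,0,0.024],[0,0,0]],[[0,0,0.024],[0,0,0]]], finger_gap=0)

```text
time_s: 16.38
tcp_pos: [0.4625, -0.1712, 0.0744]
eef_rot: [-2.458, -1.955, 0.001]
contact_force: [0.4, 0.0, -1.1]
finger_gap: 0.101
finger_force: 60.7
```

Emit:
inch_along(ticks=[[[0,0,0.002],[0,0,0]],[[0,0,0.004],[0,0,0]],[[0,0,0.006],[0,0,0]],[[0,0,0.007],[0,0,0]],[[0,0,0.007],[0,0,0]]], finger_gap=0)

```text
time_s: 17.0
tcp_pos: [0.4628, -0.1714, 0.068]
eef_rot: [-2.459, -1.956, 0.0]
contact_force: [-0.0, -0.0, -0.2]
finger_gap: 0.103
finger_force: 60.7
```

Emit:
inch_along(ticks=[[[0,0,0.001],[0,0,0]],[[0,0,0.002],[0,0,0]],[[0,0,0.002],[0,0,0]]], finger_gap=0)

```text
time_s: 17.38
tcp_pos: [0.4628, -0.1714, 0.0659]
eef_rot: [-2.459, -1.955, 0.0]
contact_force: [0.1, 0.1, -1.8]
finger_gap: 0.101
finger_force: 60.7
```

Emit:
inch_along(ticks=[[[0,0,0.001],[0,0,0]],[[0,0,0.002],[0,0,0]],[[0,0,0.002],[0,0,0]]], finger_gap=0)

```text
time_s: 17.75
tcp_pos: [0.4631, -0.1715, 0.0651]
eef_rot: [2.458, 1.955, 0.0]
contact_force: [-0.9, 1.5, 9.7]
finger_gap: 0.1
finger_force: 62.1
```

```bash
python3 - <<'E'
from plant import env,optics
from h import *
w=optics.capture("wrist");ys,xs=np.mgrid[0:400,0:640];d=w["depth"];T=np.linalg.inv(w["view"]);W=(np.stack([xs,ys,np.ones_like(xs)],-1)@np.linalg.inv(w["mtx"]).T*d[...,None])@T[:3,:3].T+T[:3,3]
m=(d>0)&(abs(W[...,0]-.471)<.008)&(W[...,1]<-.129)&(W[...,1]>-.145)&(W[...,2]>.095)&(W[...,2]<.13);print(m.sum(),np.percentile(W[m][:,2],[50,90,99]))
E
```

```text
1162 [0.10569214 0.10672243 0.10742763]
```

There is 10 N of sill contact and the grip top is at about .108, so the plate is home. Releasing and withdrawing.

Emit:
inch_along(ticks=[[[0,0,0],[0,0,0]],[[0,0,0],[0,0,0]],[[0,0,0],[0,0,0]],[[0,0,0],[0,0,0]]], finger_gap=0.3)

```text
time_s: 18.3
tcp_pos: [0.4627, -0.1714, 0.0638]
eef_rot: [-2.458, -1.955, 0.0]
contact_force: [0.6, 0.6, 0.1]
finger_gap: 0.301
finger_force: 0.0
```

Emit:
inch_along(ticks=[[[0,0,-0.01],[0,0,0]],[[0,0,-0.03],[0,0,0]],[[0,0,-0.06],[0,0,0]],[[0,0,-0.1],[0,0,0]],[[0,0,-0.14],[0,0,0]],[[0,0,-0.16],[0,0,0]],[[0,0,-0.16],[0,0,0]]], finger_gap=0.3)

```text
time_s: 19.18
tcp_pos: [0.4638, -0.172, 0.2261]
eef_rot: [2.455, 1.953, 0.002]
contact_force: [0.6, -0.1, -0.4]
finger_gap: 0.301
finger_force: 0.0
```

```bash
python3 - <<'E'
from plant import env,optics
from h import *
w=optics.capture("wrist");ys,xs=np.mgrid[0:400,0:640];d=w["depth"];T=np.linalg.inv(w["view"]);W=(np.stack([xs,ys,np.ones_like(xs)],-1)@np.linalg.inv(w["mtx"]).T*d[...,None])@T[:3,:3].T+T[:3,3]
m=(d>0)&(abs(W[...,0]-.462)<.03)&(abs(W[...,1]+.172)<.06)&(W[...,2]>.098)&(W[...,2]<.13);P=W[m];print(m.sum(),np.percentile(P[:,2],[5,50,95]),cv2.minAreaRect((P[:,:2]*1000).astype(np.float32)))
t=optics.capture("top");d=t["depth"];T=np.linalg.inv(t["view"]);W=(np.stack([xs,ys,np.ones_like(xs)],-1)@np.linalg.inv(t["mtx"]).T*d[...,None])@T[:3,:3].T+T[:3,3]
f0=cv2.imread("pics/top0.png");df=cv2.absdiff(f0,t["frame"]).max(-1)>60
for n,(u,v) in dict(cup=(203,197),lemon=(366,160),pink=(244,228)).items():print(n,df[v-15:v+15,u-15:u+15].sum())
m=(d>0)&(abs(W[...,0]-.475)<.09)&(abs(W[...,1]-.168)<.043)&(W[...,2]>.09)&(W[...,2]<.13);n,l,st,_=cv2.connectedComponentsWithStats(m.astype(np.uint8))
for i in range(1,n):
    if st[i,4]>15:print("plate",st[i,4],W[l==i].mean(0).round(3))
E
```

```text
1251 [0.10164469 0.10572278 0.10717883] ((462.4985656738281, -171.92242431640625), (88.93563842773438, 10.932193756103516), 77.51266479492188)
cup 0
lemon 0
pink 0
plate 50 [0.547 0.133 0.11 ]
plate 125 [0.514 0.169 0.099]
plate 127 [0.472 0.167 0.099]
plate 22 [0.393 0.143 0.101]
```

```bash
python3 -c "
from plant import env
print(env.job_done())"
```

```text
the job is handed in; nothing more can be done
None
```

The job is handed in at about 19 s: the coarse plate was lowered into the grater guides until it met the sill (about 10 N) and measures fully home, the safety arm is out to about 0.98 rad, and the other two plates are still in the case. The lemon and cup show no change in the top view, but the onion and garlic were not compared afterwards.

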